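Put the setting bars back behind their catches

ROBOT

A 7-joint arm with a two-finger parallel gripper is mounted at the origin on the work surface; the furniture and walls round the work are solid. World frame = base frame: x ahead of the robot, y to its left, z up, the work surface at z = 0. Lengths are in m, angles in rad, forces in N, time in s.
With the tool pointing down it reaches from about 0.425 to 0.95 m from the base axis. Payload 4.7 kg.
Tool frame: the origin (TCP) lies midway between the tips of the shut fingers; the grasp point (between the pads) lies 19 mm behind it (env.tcp_to_grasp is the distance from the TCP to the grasp point, in m); z points along the fingers, y is the line along which they close (so a half turn about z gives the same grasp; the last joint's range is limited). The gripper opens to 87 mm and grips with 3 to 60 N. Pads are 19 mm wide; open, the fingers measure 117 mm over their backs; the gripper's body (75 mm by 190 mm) begins 51 mm behind the grasp point.
Start: joints at [1.188, 0.469, -0.049, 1.532, 0.024, 1.141, -0.082], TCP at [0.234, -0.633, 0.223] pointing down, gripper open.
Joint ranges: [-2.59, 2.59], [-0.33, 1.99], [-1.39, 1.29], [0.1, 2.45], [-1.04, 4.18], [0.21, 1.99], [-2.66, 2.66]. Speed limits (rad/s): [2.57, 2.57, 3.14, 3.14, 3.14, 3.14, 3.14].

INTERFACE

Orientations are given as a unit quaternion [w, x, y, z].
In Python, from station import env gives the robot as it stands.
- The arm moves only by the shell command python3 -m inch 'ROWS' [FORCE]. ROWS is JSON, a list that holds one entry, the list of rows, each a list of 5 numbers: the gripper command: -1 is shut, 1 is fully open, values between are in proportion, then the shift along the tool's x, y, z in m, then the turn about the tool's z in rad. A call has 1 to 20 rows; each row is the pose to reach, as a shift and turn from the pose commanded when the call began, along the tool's axes at that moment; what a row does not reach only later rows make up. A row lasts 1/10 s, in which the tool goes at most 50 mm and 8.59 degrees, less where a joint would pass 70% of its speed; a pose out of reach is approached as far as the arm can. A call with a gripper value outside its range is refused whole. The fingers move at their own pace and stop on an object; FORCE is the grip in N (left out, the last holds). Time passes only in rows, so rows that repeat a pose let the fingers close. It gives the time, the measured TCP pose, the force, the opening and the grip force at its end, in the units of the state.
- env.state(): the state, without advancing time (a new reading comes with each control period).
- env.read_camera(name): name is "side" or "top" or "wrist"; returns (picture, depth): 384x512x3 uint8, blue, green, red; 384x512 float32, m along the optical axis (not along the pixel's ray), 0 where there is no reading.
- env.camera_info(name): a dict with "fx", "fy", "cx", "cy" (pixels), "view" (4x4, takes a point from world to camera coordinates). Camera axes: x right, y up, looking along -z (the intrinsics and any distortion apply to the point x, -y, -z); pixel columns grow to the right and rows downward; lengths in m; the calibration is good to about 2 mm. A picture is of the moment at which its call begins: read the wrist's pose just before it. camera_info takes no time and is no camera call; for the wrist camera it gives the pose at the moment of the call.
- env.hand_in(): hands the job in; it is judged then, once.
Trained networks look in the newest picture that a camera, given by its name, has taken for a name from the list of things; names that differ only in an ending like _2 or _b are one class to them, and where a whole thing is asked for, a point or a joint stands for the part that bears it (a point fixed in the world has none). Each returns a list of dicts, best first, with "confidence" (0 to 1); they miss things now and then, are a little off and sometimes report something else, mostly with a low value. They report only what shows in the picture. A call takes as long as a camera call. They do not tell look-alikes from the thing itself.
- env.recognise(camera, thing): "centre" ([x, y, z] in m, in world coordinates, good to about 4 mm: the middle of the surface that is visible of it).
- env.masks_of(camera, thing): "mask" (384x512 bool, what is visible of it).
- env.tip_of(camera, thing): "centre" ([x, y, z] in m, in world coordinates, good to about 4 mm: a listed point, or the origin of a listed thing).
The state is a dict: "time_s": time; "qpos": joint angles; "qd": joint speeds; "tau": joint torques, N m; "tool_pos": TCP position; "ee_rot": TCP orientation; "wrist_force": force on the tool from outside, world axes, zero at the start; "torque": the same for the moment, N m; "width": finger opening in m; "gripper_force": force on a finger pad.
Only numpy, scipy, OpenCV 4.12 (cv2) and the standard library are available. Lean on these libraries where they do the work, as an engineer would, in place of code of your own. Each camera call takes 0.05 s, during which the arm holds its last target. There are 200 camera calls.

TASK

Put the two loose steel setting bars back into the storage rack, each in its own lane: the bar with one dot in the narrow lane marked with one dot, the bar with two dots in the middle lane marked with two dots. Slide each one in from the open end and press it home against the spring until the catch in the sill snaps up behind it, so that it stays in when you let go; do not ram it hard against the stop at the end of the lane. Leave the stored third bar and the things lying round about as they are.

Things in the scene. Friction and masses are not known exactly. Their poses are not given: they have to be found in the camera images.
- rack: wooden rack fixed to the bench, 172 (x) by 122 (y) by 54 mm high; three lanes 30.5, 24.5, 18.5 mm wide from +y to -y between 12 mm walls with round noses (6 mm radius), part-roofed by steel strips 50.5 to 53.5 mm above the bench, so bars enter only at the open end. Sill: board 14 mm high, x -62 to 0. Origin: bench height, middle of the line where the walls begin; x into the lanes
- lane_1 (a point): mouth of the narrow lane (18.5 mm, one black dot on the sill 50 mm before it): lies on the lane's floor (14 mm above the bench), on the lane's centre line, in the plane where the side walls begin; x points into the lane, z up
- lane_2 (a point): mouth of the middle lane (24.5 mm, two dots): lies on the lane's floor (14 mm above the bench), on the lane's centre line, in the plane where the side walls begin; x points into the lane, z up
- lane_3 (a point): mouth of the wide lane (30.5 mm, three dots), which holds the stored bar: lies on the lane's floor (14 mm above the bench), on the lane's centre line, in the plane where the side walls begin; x points into the lane, z up
- stop_1: black stop pad at the end of the narrow lane; origin in the middle of its face, 81.5 mm behind the mouth, 17 mm above the lane's floor; a bar touching it is 3 mm further in than where the catch holds it. A spring ejector pin stands 23 mm out of it (3 N at first touch, 7 N when the bar is home) and pushes the bar back out by up to 20 mm unless the catch holds it
- stop_2: black stop pad at the end of the middle lane; origin in the middle of its face, 81.5 mm behind the mouth, 17 mm above the lane's floor; a bar touching it is 3 mm further in than where the catch holds it. A spring ejector pin stands 23 mm out of it (3 N at first touch, 7 N when the bar is home) and pushes the bar back out by up to 20 mm unless the catch holds it
- catch_1 (a joint): sprung steel catch, 9 mm wide, in the sill of lane 1: a ramp rising from 19 mm before the mouth to 5 mm above the sill at its upright back face, 6.5 mm before the mouth. The bar rides over it and it rises behind the bar's rear end, which then stands 6.5 mm proud of the walls; a finger lower than 8 mm above the sill hinders it. 0 = up, grows to 0.006 m pressed down
- catch_2 (a joint): sprung steel catch, 9 mm wide, in the sill of lane 2: a ramp rising from 19 mm before the mouth to 5 mm above the sill at its upright back face, 6.5 mm before the mouth. The bar rides over it and it rises behind the bar's rear end, which then stands 6.5 mm proud of the walls; a finger lower than 8 mm above the sill hinders it. 0 = up, grows to 0.006 m pressed down
- bar_1: loose setting bar with one dot, 16 mm wide, about 0.34 kg; ground steel, 85 mm long, 34 mm high, with three round recesses in each side face; origin at the centre of the underside, x along the length, y across the width, z up; the dot is on the top near the -x end (either end may go in first)
- bar_2: loose setting bar with two dots, 22 mm wide, about 0.46 kg; ground steel, 85 mm long, 34 mm high, with three round recesses in each side face; origin at the centre of the underside, x along the length, y across the width, z up; the dots are on the top near the -x end (either end may go in first)
- bar_3: setting bar with three dots, 28 mm wide, stored in the wide lane behind its catch; ground steel, 85 mm long, 34 mm high, with three round recesses in each side face; origin at the centre of the underside, x along the length, y across the width, z up
- tape_measure: bystander: tape measure, 67x74x35 mm; origin at the centre of its underside
- wood_block: bystander: pine block, 69x146x36 mm, lying flat; origin at the centre of its underside
- glue_bottle: bystander: upright glue bottle, 36x50x169 mm; origin at the centre of its underside
- driver_blue: bystander: screwdriver lying on the bench, 173x23x24 mm; origin below its middle
There are look-alikes about, which are no part of the job. What is shaped like the bar_1 but blue is not meant. What is shaped like the bar_2 but red is not meant.

How it is judged:
At the end, for the whole second after the job is handed in: bars 1 and 2 each stand on the floor of their own lane behind their risen catch: bar origin 34 to 40 mm behind the lane mouth, within 3 mm of its centre line and of its floor, in line and upright within 0.07 rad, catch within 1.5 mm of fully up, at rest; bar 3 still stored in its lane (34 to 40 mm) (x of bar_1 in the frame of lane_1 between 0.034 and 0.04 m and y of bar_1 in the frame of lane_1 between -0.003 and 0.003 m and z of bar_1 in the frame of lane_1 between -0.003 and 0.003 m and angle between the x axis of bar_1 and the x axis of lane_1, either way round below 0.07 rad and angle between the z axis of bar_1 and the z axis of lane_1, either way round below 0.07 rad and value of joint each of catch_1, catch_2 below 0.0015 m and linear speed of each of bar_1, bar_2 below 0.01 m/s and x of bar_2 in the frame of lane_2 between 0.034 and 0.04 m and y of bar_2 in the frame of lane_2 between -0.003 and 0.003 m and z of bar_2 in the frame of lane_2 between -0.003 and 0.003 m and angle between the x axis of bar_2 and the x axis of lane_2, either way round below 0.07 rad and angle between the z axis of bar_2 and the z axis of lane_2, either way round below 0.07 rad and x of bar_3 in the frame of lane_3 between 0.034 and 0.04 m); the robot touches nothing.
It fails at once if a bystander (tape measure, pine block, glue bottle, screwdriver) is moved by more than 20 mm (distance of any of tape_measure, wood_block, glue_bottle, driver_blue from where it was at the start of the episode above 0.02 m).
It fails at once if bar 1 is rammed against its stop pad with more than 25 N (contact force between bar_1 and stop_1 above 25 N).
It fails at once if bar 2 is rammed against its stop pad with more than 25 N (contact force between bar_2 and stop_2 above 25 N).
It also fails if it takes over 72 s, if anything falls off the work surface, if the arm or the gripper's body presses on something with over 40 N, if the wrist force passes 120 N, or if a joint passes its speed limit or range.

## Working session

There is one attempt and no reset: what is moved stays moved. The work goes in short steps, Python scripts to look and compute and a shell command to move; the robot and the scene stay as the last step left them, time stands still between calls to the robot, and variables do not carry over. Pictures are saved under pics/ and viewed, at most 10 in all, crops included, and the job is handed in when it is done.

```bash
ls; mkdir -p pics; python3 - <<'E'
from station import env
import cv2,numpy as np
for c in ("top","side"):
    p,d=env.read_camera(c); cv2.imwrite(f"pics/{c}0.png",p)
    for t in ("bar_1","bar_2","rack","lane_1","lane_2","stop_1"):
        f=env.tip_of if 'lane' in t else env.recognise
        try: print(c,t,[(np.round(r['centre'],3).tolist(),round(r['confidence'],2)) for r in f(c,t)])
        except Exception as e: print(c,t,e)
s=env.state(); print(s)
E
```

```text
pics
top bar_1 [([0.546, -0.336, 0.034], 0.9), ([0.601, 0.051, 0.052], 0.88), ([0.433, -0.254, 0.034], 0.81), ([0.52, -0.17, 0.033], 0.8), ([0.463, -0.415, 0.035], 0.78)]
top bar_2 [([0.546, -0.336, 0.034], 0.9), ([0.601, 0.051, 0.052], 0.88), ([0.433, -0.254, 0.034], 0.81), ([0.52, -0.17, 0.033], 0.8), ([0.463, -0.415, 0.035], 0.78)]
top rack []
top lane_1 [([0.57, 0.012, 0.011], 0.78), ([0.574, -0.029, 0.016], 0.75), ([0.568, 0.047, 0.014], 0.58)]
top lane_2 [([0.57, 0.012, 0.011], 0.78), ([0.574, -0.029, 0.016], 0.75), ([0.568, 0.047, 0.014], 0.58)]
top stop_1 [([0.519, -0.168, 0.032], 0.23)]
side bar_1 [([0.574, 0.051, 0.049], 0.87), ([0.462, -0.413, 0.022], 0.84), ([0.438, -0.24, 0.026], 0.77), ([0.521, -0.158, 0.027], 0.66), ([0.539, -0.329, 0.019], 0.57), ([0.591, 0.034, 0.034], 0.22)]
side bar_2 [([0.574, 0.051, 0.049], 0.87), ([0.462, -0.413, 0.022], 0.84), ([0.438, -0.24, 0.026], 0.77), ([0.521, -0.158, 0.027], 0.66), ([0.539, -0.329, 0.019], 0.57), ([0.591, 0.034, 0.034], 0.22)]
side rack [([0.592, 0.039, 0.032], 0.86)]
side lane_1 [([0.57, 0.049, 0.015], 0.94), ([0.577, -
[... 174 characters left out ...]
{'time_s': 0.7, 'qpos': array([ 1.18810735,  0.46856594, -0.04859222,  1.53251605,  0.02408783,
        1.14097646, -0.08233354]), 'qd': array([ 0.0009993 , -0.00101423,  0.00065362, -0.00044017,  0.00110794,
       -0.00051944, -0.00079025]), 'tau': array([-4.51535252e-04, -5.07687092e+01, -8.06637062e-02, -2.36413121e+01,
       -6.11712621e-02,  3.10542213e-02,  3.51716301e-05]), 'tool_pos': array([ 0.23390531, -0.63319594,  0.22258899]), 'ee_rot': array([5.29651821e-05, 9.84398025e-01, 1.75956031e-01, 3.47705755e-05]), 'wrist_force': array([ 0.21306843, -0.83999481,  0.18504234]), 'torque': array([ 0.00187072,  0.01942532, -0.00097085]), 'gripper_force': 0.0, 'width': 0.0873930294678959}
```

View pics/top0.png

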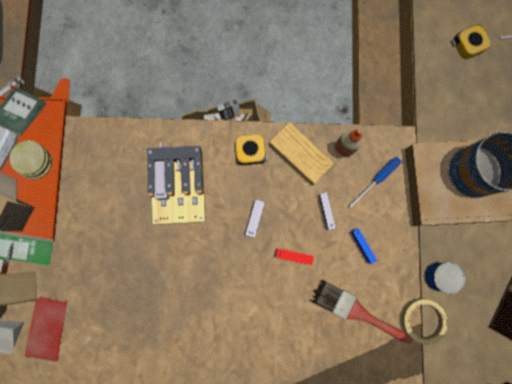

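View pics/side0.png

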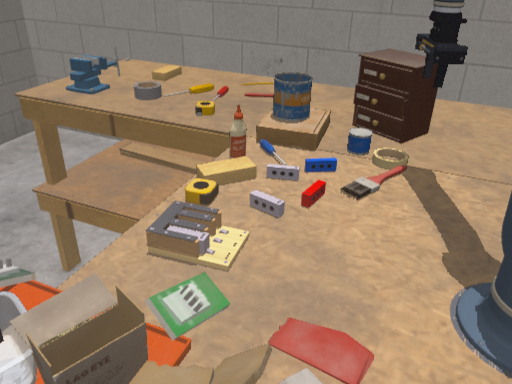

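Top view: rack at (176,185), open end facing down toward the robot. The loose steel bars are at (255,218) and (326,211), the red and blue look-alikes at (294,256) and (364,246), and the bottle at (348,143). The side view agrees.

```bash
cat > h.py <<'E'
from station import env
import cv2,numpy as np
def tool():
    s=env.state(); w,x,y,z=s['ee_rot']
    from scipy.spatial.transform import Rotation as R
    return np.array(s['tool_pos']),R.from_quat([x,y,z,w]).as_matrix()
def go(p,yaw):
    """shift+turn in tool axes to put the TCP at p with tool x at world yaw"""
    t,R=tool(); y0=np.arctan2(R[1,0],R[0,0]); dy=(yaw-y0+np.pi)%(2*np.pi)-np.pi
    return np.round(R.T@(np.array(p)-t),4).tolist(), round(-dy,4)
def cloud(d,c):
    i=c; v,u=np.mgrid[:d.shape[0],:d.shape[1]]
    P=np.stack([(u-i['cx'])/i['fx']*d,-(v-i['cy'])/i['fy']*d,-d,np.ones_like(d)],-1)
    return (P@np.linalg.inv(i['view']).T)[...,:3]
def ray(u,v,z,i):
    """pixel to world point at height z"""
    u,v=cv2.undistortPoints(np.float64([[[u,v]]]),np.array([[i['fx'],0,i['cx']],[0,i['fy'],i['cy']],[0,0,1.]]),None)[0,0]
    M=np.linalg.inv(i['view']); o=M[:3,3]; r=M[:3,:3]@np.array([u,-v,-1]); return o+r*(z-o[2])/r[2]
def rects(cam,thing,z0=.028,z1=.04):
    i=env.camera_info(cam); p,d=env.read_camera(cam); C=cloud(d,i); out=[]
    for m in env.masks_of(cam,thing):
        k=m['mask']&(d>0)&(C[...,2]>z0)&(C[...,2]<z1)
        if k.sum()<20: continue
        b=p[k].mean(0); (c,wh,a)=cv2.minAreaRect(C[k][:,:2].astype(np.float32)); 
        if wh[0]<wh[1]: a+=90
        print(cam,round(m['confidence'],2),'bgr',b.astype(int),'xy',np.round(c,4),'LW',np.round(sorted(wh),4),'yaw',round(np.deg2rad((a+90)%180-90),3),'ztop',round(float(np.median(C[k][:,2])),4))
    return p,d,C
E
python3 - <<'E'
from h import *
rects('top','bar_1')
t,R=tool(); i=env.camera_info('wrist'); M=np.linalg.inv(i['view'])
print('cam in tool',R.T@(M[:3,3]-t),(R.T@M[:3,:3]).round(3)); print(i.keys(),i['fx'],i.get('dist'))
for t_ in ('glue_bottle','tape_measure','wood_block'): print(t_,[np.round(r['centre'],3) for r in env.recognise('top',t_)][:2])
print(go((.45,-.25,.28),0), go((.47,.01,.25),0))
E
```

```text
top 0.9 bgr [194 182 188] xy [ 0.5451 -0.3349] LW [0.0163 0.0831] yaw 0.243 ztop 0.0351
top 0.79 bgr [ 50  57 221] xy [ 0.4395 -0.26  ] LW [0.0219 0.0853] yaw 1.386 ztop 0.0352
top 0.73 bgr [203  99  48] xy [ 0.468  -0.4201] LW [0.0165 0.0836] yaw 0.539 ztop 0.0351
cam in tool [ 0.08520681 -0.00044656 -0.16226167] [[ 0.     0.952  0.307]
 [ 1.     0.    -0.   ]
 [-0.     0.307 -0.952]]
dict_keys(['fx', 'fy', 'cx', 'cy', 'view']) 269.0444914019881 None
glue_bottle [array([ 0.682, -0.368,  0.101])]
tape_measure [array([ 0.686, -0.155,  0.038])]
wood_block [array([ 0.671, -0.274,  0.039])]
([0.3355, -0.2846, -0.0574], np.float64(0.3538)) ([0.4443, -0.5216, -0.0275], np.float64(0.3538))
```

```bash
python3 -c "
from h import *
print(go((.5,-.1,.27),0))"
```

```text
([0.4344, -0.408, -0.0474], np.float64(0.3538))
```

```bash
python3 -m inch '[[[1,0.036,-0.034,-0.004,0.03],[1,0.072,-0.068,-0.008,0.06],[1,0.108,-0.102,-0.012,0.09],[1,0.144,-0.136,-0.016,0.12],[1,0.18,-0.17,-0.02,0.15],[1,0.216,-0.204,-0.024,0.18],[1,0.252,-0.238,-0.028,0.21],[1,0.288,-0.272,-0.032,0.24],[1,0.324,-0.306,-0.036,0.27],[1,0.36,-0.34,-0.04,0.3],[1,0.396,-0.374,-0.044,0.33],[1,0.434,-0.408,-0.047,0.354],[1,0.434,-0.408,-0.047,0.354],[1,0.434,-0.408,-0.047,0.354],[1,0.434,-0.408,-0.047,0.354],[1,0.434,-0.408,-0.047,0.354],[1,0.434,-0.408,-0.047,0.354]]]'
python3 - <<'E'
from h import *
p,d,C=rects('wrist','bar_1'); cv2.imwrite('pics/w1.png',p)
np.savez('w1.npz',p=p,C=C)
print([(np.round(r['centre'],4),round(r['confidence'],2)) for r in env.tip_of('wrist','lane_1')])
E
```

```text
time_s: 2.65
tool_pos: [0.4991, -0.1015, 0.2695]
ee_rot: [0.0, 1.0, -0.001, -0.0]
wrist_force: [0.3, 0.1, -0.2]
width: 0.0868
gripper_force: 0.0
wrist 0.9 bgr [195 196 199] xy [ 0.5236 -0.1665] LW [0.0223 0.0847] yaw -0.256 ztop 0.034
wrist 0.59 bgr [173 173 176] xy [ 0.5462 -0.3334] LW [0.0169 0.0829] yaw 0.244 ztop 0.0339
wrist 0.58 bgr [ 54  60 207] xy [ 0.4388 -0.2583] LW [0.0225 0.0852] yaw 1.381 ztop 0.034
wrist 0.56 bgr [175  98  48] xy [ 0.4667 -0.4181] LW [0.0162 0.084 ] yaw 0.513 ztop 0.0339
[(array([0.5706, 0.0504, 0.0138]), 0.82), (array([0.5778, 0.0067, 0.014 ]), 0.57)]
```

View pics/w1.png

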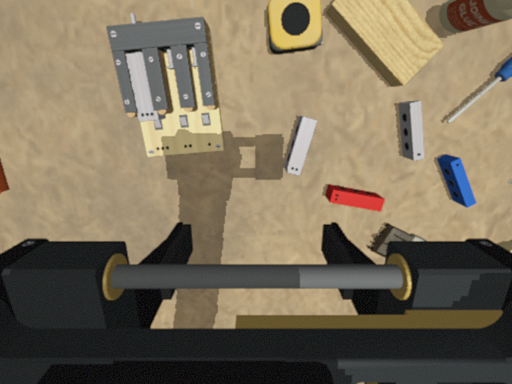

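Wrist view: rack at (170,85) with its sill toward the robot, bar 3 at (140,85). Bar 2 is at (302,145), bar 1 at (413,130), and the dots are on the sill near (205,148).

```bash
cat >> h.py <<'E'
def rackfit(C):
    reg=(C[...,0]>.47)&(C[...,0]<.72)&(C[...,1]>-.09)&(C[...,1]<.14)
    def rect(k,n):
        k=cv2.morphologyEx(k.astype(np.uint8),cv2.MORPH_OPEN,np.ones((3,3)))>0
        (c,wh,a)=cv2.minAreaRect(C[k][:,:2].astype(np.float32)); B=cv2.boxPoints((c,wh,a))
        a=np.deg2rad((a+45)%90-45); print(n,'c',np.round(c,4),'wh',np.round(wh,4),'yaw',round(a,4)); return c,a
    rect(reg&(C[...,2]>.009)&(C[...,2]<.06),'all')
    rect(reg&(C[...,2]>.048)&(C[...,2]<.057),'roof')
    rect(reg&(C[...,2]>.010)&(C[...,2]<.0165),'sill')
E
python3 - <<'E'
from h import *
C=np.load('w1.npz')['C']; rackfit(C)
print(go((.4,0,.25),0.05))
E
```

```text
all c [0.6038 0.0184] wh [0.1878 0.1224] yaw 0.0827
roof c [0.6272 0.0204] wh [0.1091 0.1223] yaw 0.0808
sill c [0.5814 0.0163] wh [0.143  0.1216] yaw 0.0785
([-0.0996, -0.1006, 0.0195], np.float64(-0.0516))
```

```bash
python3 -c "
from h import *
print(go((.504,-.1614,.005),-.256))"
```

```text
([0.0046, 0.0606, 0.2646], np.float64(0.2544))
```

```bash
python3 -m inch '[[[0.6,0.002,0.03,0.04,0.14],[0.4,0.005,0.06,0.09,0.254],[0.4,0.005,0.061,0.14,0.254],[0.4,0.005,0.061,0.19,0.254],[0.4,0.005,0.061,0.23,0.254],[0.4,0.005,0.061,0.25,0.254],[0.4,0.005,0.061,0.26,0.254],[0.4,0.005,0.061,0.2645,0.254],[0.4,0.005,0.061,0.2645,0.254],[0.4,0.005,0.061,0.2645,0.254],[-1,0.005,0.061,0.2645,0.254],[-1,0.005,0.061,0.2645,0.254],[-1,0.005,0.061,0.2645,0.254],[-1,0.005,0.061,0.2645,0.254],[-1,0.005,0.061,0.2645,0.254],[-1,0.005,0.061,0.2645,0.254],[-1,0.005,0.061,0.2645,0.254],[-1,0.005,0.061,0.2645,0.254]]]' 55
```

```text
time_s: 4.6
tool_pos: [0.5045, -0.1614, 0.0051]
ee_rot: [0.0, 0.992, -0.127, -0.0]
wrist_force: [-0.5, -1.1, 1.2]
width: 0.0217
gripper_force: 55.0
```

```bash
python3 -c "
from h import *
print(go((.458,.001,.10),.08))"
```

```text
([-0.0859, -0.1454, -0.095], np.float64(-0.3342))
```

```bash
python3 -m inch '[[[-1,0,0,-0.03,0],[-1,0,0,-0.07,0],[-1,-0.02,-0.03,-0.095,-0.08],[-1,-0.04,-0.07,-0.095,-0.16],[-1,-0.065,-0.11,-0.095,-0.25],[-1,-0.086,-0.145,-0.095,-0.334],[-1,-0.086,-0.145,-0.095,-0.334],[-1,-0.086,-0.145,-0.095,-0.334],[-1,-0.086,-0.145,-0.095,-0.334],[-1,-0.086,-0.145,-0.095,-0.334]]]'
python3 - <<'E'
from h import *
i=env.camera_info('wrist'); p,d=env.read_camera('wrist'); C=cloud(d,i); np.savez('w2.npz',p=p,C=C)
cv2.imwrite('pics/w2.png',p); rackfit(C)
print([(np.round(r['centre'],4),round(r['confidence'],2)) for r in env.tip_of('wrist','lane_1')])
E
```

```text
time_s: 5.6
tool_pos: [0.4579, -0.0005, 0.0997]
ee_rot: [0.0, 0.999, 0.038, -0.0]
wrist_force: [-0.5, -0.4, -5.2]
width: 0.0215
gripper_force: 55.0
all c [0.565  0.0151] wh [0.1102 0.1219] yaw 0.0796
roof c [0.5905 0.0172] wh [0.0372 0.1218] yaw 0.081
sill c [0.5649 0.0152] wh [0.1101 0.1219] yaw 0.0814
[(array([0.5718, 0.0516, 0.0136]), 0.96), (array([0.5749, 0.0109, 0.0141]), 0.82), (array([ 0.5783, -0.0238,  0.018 ]), 0.65)]
```

View pics/w2.png

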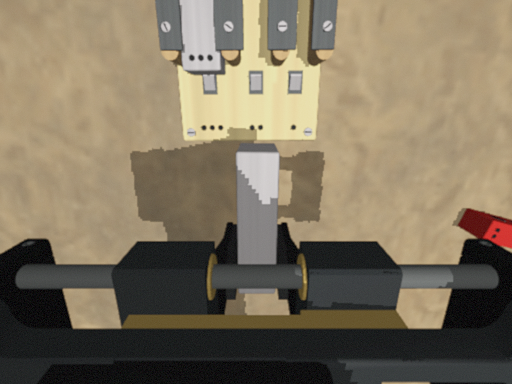

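Wrist view: bar 2 is held straight at (257,215). The middle lane's catch is at (256,82) and its two dots are at (256,128).

```bash
python3 - <<'E'
from h import *
C=np.load('w2.npz')['C']; v,u=np.mgrid[:384,:512]
k=(u>225)&(u<290)&(v>146)&(v<215)&(abs(C[...,2]-.129)<.012)
P=C[k]; t,R=tool(); Q=(P-t)@R
(c,wh,a)=cv2.minAreaRect(Q[:,:2].astype(np.float32)); print('bar in tool',np.round(c,4),np.round(wh,4),a, 'front',np.percentile(Q[:,0],99),'z',np.median(Q[:,2]))
for lo,hi in((.0,.03),(.03,.06)):
    m=(Q[:,0]>lo)&(Q[:,0]<hi); print(lo, np.median(Q[m][:,2]), np.percentile(Q[m][:,1],[1,99]))
print('yaw',np.arctan2(R[1,0],R[0,0]))
y=.081; u_=np.array([np.cos(y),np.sin(y)]); 
for s in (-.0855,-.0355,): 
    q=np.array([.5724,.0097])+s*u_; print(s,go((q[0],q[1],.020),y))
E
```

```text
bar in tool [0.0454 0.    ] [0.0343 0.022 ] 0.42063841223716736 front 0.06240906170663382 z -0.028737865767749324
0.0 -0.028619639474392923 [-0.01062659  0.01084887]
0.03 -0.028796653823796287 [-0.01067241  0.01067933]
yaw 0.07740268514970454
-0.0855 ([0.0294, -0.0008, 0.0798], np.float64(-0.0036))
-0.0355 ([0.0794, -0.0009, 0.0797], np.float64(-0.0036))
```

```bash
python3 -m inch '[[[-1,0.029,-0.001,0.04,-0.004],[-1,0.029,-0.001,0.07,-0.004],[-1,0.029,-0.001,0.0797,-0.004],[-1,0.029,-0.001,0.0797,-0.004],[-1,0.029,-0.001,0.0797,-0.004],[-1,0.035,-0.001,0.0797,-0.004],[-1,0.041,-0.001,0.0797,-0.004],[-1,0.047,-0.001,0.0797,-0.004],[-1,0.053,-0.001,0.0797,-0.004],[-1,0.058,-0.001,0.0797,-0.004],[-1,0.062,-0.001,0.0797,-0.004],[-1,0.064,-0.001,0.0797,-0.004],[-1,0.064,-0.001,0.0797,-0.004]]]'
python3 - <<'E'
from h import *
p,d=env.read_camera('wrist'); cv2.imwrite('pics/w3.png',p[:260,100:400])
y=.081; u_=np.array([np.cos(y),np.sin(y)])
t,R=tool(); print('lane xy',(t[:2]-[.5724,.0097])@u_,(t[:2]-[.5724,.0097])@[-u_[1],u_[0]],np.arctan2(R[1,0],R[0,0]),env.state()['torque'])
E
```

```text
time_s: 7.0
tool_pos: [0.5204, 0.0063, 0.0195]
ee_rot: [0.0, 0.999, 0.042, -0.002]
wrist_force: [-2.4, -1.9, -10.1]
width: 0.0217
gripper_force: 55.0
lane xy -0.05208727300596881 0.0007866333013609528 0.08314346829286513 [-0.45786271  0.64228116 -0.11369544]
```

View pics/w3.png

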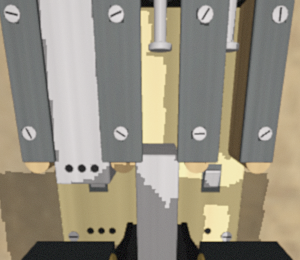

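Close view: the nose of bar 2 at (157,150) sits between the strips, roughly centred on the middle lane.

```bash
python3 -m inch '[[[-1,0.0,0.0,0,0],[-1,0.003,0.0,0,0],[-1,0.006,0,0,0]]]'; python3 -c "
from h import *
t,R=tool(); s=env.state();print(t,R.round(4),s['wrist_force'],s['torque'])
y=.081; u_=np.array([np.cos(y),np.sin(y)])
print('lane xy',(t[:2]-[.5724,.0097])@u_,(t[:2]-[.5724,.0097])@[-u_[1],u_[0]])"
```

```text
time_s: 7.35
tool_pos: [0.5261, 0.0068, 0.0196]
ee_rot: [0.0, 0.999, 0.042, -0.002]
wrist_force: [-3.2, -3.7, -11.3]
width: 0.0217
gripper_force: 55.0
[0.52610104 0.00676943 0.01959315] [[ 9.965e-01  8.310e-02 -3.600e-03]
 [ 8.310e-02 -9.965e-01 -1.000e-03]
 [-3.600e-03  7.000e-04 -1.000e+00]] [ -3.21577962  -3.74296196 -11.2869295 ] [-0.65161924  1.21306251 -0.12462279]
lane xy -0.04638427369504774 0.0008251568908324118
```

```bash
python3 - <<'E'
from h import *
i=env.camera_info('wrist'); p,d=env.read_camera('wrist'); C=cloud(d,i); np.savez('w4.npz',p=p,C=C)
y=.081; u_=np.array([np.cos(y),np.sin(y)]); P=C.reshape(-1,3); L=P[:,:2]-[.5724,.0097]; X=L@u_; Y=L@[-u_[1],u_[0]]; Z=P[:,2]
def st(n,m): print(n,m.sum(),np.percentile(Z[m],[5,50,95]).round(4))
r=(X>.005)&(X<.03)
st('roof',r&(Z>.05)&(Z<.06)); st('sill',(X>-.055)&(X<-.02)&(abs(Y-.03)<.012)&(Z<.03))
b=(abs(Y)<.009)&(Z>.04)
for x0 in (-.03,-.02,-.01,0,.005,.01): st(('bar',x0),b&(X>x0)&(X<x0+.006))
# bar side edges and lateral strip edges
for x0 in (-.02,-.012): 
    m=(X>x0)&(X<x0+.006)&(abs(Y)<.016)&(Z>.043); print('bar y',np.percentile(Y[m],[1,99]).round(4))
m=(X>.01)&(X<.04)&(Z>.05); yy=np.sort(Y[m]); g=np.where(np.diff(yy)>.004)[0]; print('strip gaps',[(yy[k].round(4),yy[k+1].round(4)) for k in g], yy[0],yy[-1])
E
```

```text
roof 8264 [0.0509 0.0535 0.0548]
sill 1414 [0.0131 0.0141 0.0153]
('bar', -0.03) 323 [0.0486 0.0495 0.0504]
('bar', -0.02) 2746 [0.0497 0.1266 0.1377]
('bar', -0.01) 372 [0.0493 0.0501 0.0511]
('bar', 0) 408 [0.0494 0.0505 0.0514]
('bar', 0.005) 424 [0.0497 0.0507 0.0528]
('bar', 0.01) 546 [0.0423 0.0505 0.0534]
bar y [-0.0155  0.0157]
bar y [-0.0159  0.0122]
strip gaps [(np.float64(-0.0382), np.float64(-0.0284)), (np.float64(0.0284), np.float64(0.0356)), (np.float64(0.0356), np.float64(0.0418))] -0.05482488769064938 0.06738503116576272
```

```bash
python3 -m inch '[[[-1,0.003,0.0005,0,-0.002],[-1,0.006,0.001,0,-0.002],[-1,0.01,0.001,0,-0.002],[-1,0.014,0.001,0,-0.002],[-1,0.018,0.001,0,-0.002],[-1,0.022,0.001,0,-0.002],[-1,0.026,0.001,0,-0.002],[-1,0.028,0.001,0,-0.002],[-1,0.028,0.001,0,-0.002],[-1,0.028,0.001,0,-0.002]]]'; cat >>h.py <<'E'
Y_=.081; U=np.array([np.cos(Y_),np.sin(Y_)]); V=np.array([-U[1],U[0]])
L2=np.array([.5724,.0097]); L1=np.array([.5751,-.0237])
def st(L=L2):
    t,R=tool(); s=env.state(); print('lane xyz',np.round([(t[:2]-L)@U,(t[:2]-L)@V,t[2]],4),'yaw',round(np.arctan2(R[1,0],R[0,0]),4),'F lane',np.round([s['wrist_force'][:2]@U,s['wrist_force'][:2]@V,s['wrist_force'][2]],1),'T',s['torque'].round(2))
E
python3 -c "
from h import *
st()"
```

```text
time_s: 8.4
tool_pos: [0.5568, 0.0091, 0.0208]
ee_rot: [-0.0, 0.999, 0.043, 0.001]
wrist_force: [-1.0, -0.6, -12.0]
width: 0.0218
gripper_force: 55.0
lane xyz [-0.0156  0.0006  0.0208] yaw 0.086 F lane [ -1.1  -0.5 -12. ] T [-0.32  0.7  -0.05]
```

```bash
python3 -m inch '[[[-0.38,0,0,0,0],[-0.38,0,0,0,0],[-0.38,0,0,0,0],[-0.38,-0.015,0,0,0.004],[-0.38,-0.035,0,0,0.004],[-0.38,-0.05,0,-0.005,0.004],[-1,-0.052,0,-0.01,0.004],[-1,-0.052,0,-0.01,0.004],[-1,-0.052,0,-0.01,0.004],[-1,-0.052,0,-0.01,0.004],[-1,-0.052,0,-0.01,0.004]]]' 10; python3 - <<'E'
from h import *
st()
i=env.camera_info('wrist'); p,d=env.read_camera('wrist'); C=cloud(d,i); cv2.imwrite('pics/w5.png',p[:260,100:400])
P=C.reshape(-1,3); L=P[:,:2]-L2; X=L@U; Y=L@V; Z=P[:,2]
m=(abs(Y)<.006)&(Z>.042)&(Z<.052); print('bar top X',np.percentile(X[m],[1,99]),[(x0,np.median(Z[m&(X>x0)&(X<x0+.01)]).round(4)) for x0 in (-.04,-.02,0,.02)])
E
```

```text
time_s: 9.5
tool_pos: [0.5043, 0.0045, 0.0302]
ee_rot: [-0.0, 0.999, 0.041, 0.0]
wrist_force: [0.1, 0.5, 0.7]
width: 0.0019
gripper_force: 0.0
lane xyz [-0.0683  0.0003  0.0302] yaw 0.0818 F lane [0.1 0.5 0.7] T [0.   0.01 0.04]
bar top X [-0.05859264  0.04584541] [(-0.04, np.float64(0.0481)), (-0.02, np.float64(0.0481)), (0, np.float64(0.0481)), (0.02, np.float64(0.0481))]
```

View pics/w5.png

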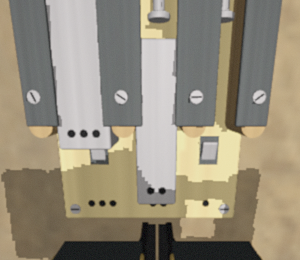

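Bar 2 lies flat in the middle lane, its rear end at (157,195), and the shut fingers are behind it.

```bash
python3 -m inch '[[[-1,0.01,0,0,0],[-1,0.02,0,0,0],[-1,0.025,0,0,0],[-1,0.03,0,0,0],[-1,0.035,0,0,0],[-1,0.039,0,0,0],[-1,0.042,0,0,0],[-1,0.042,0,0,0],[-1,0.042,0,0,0]]]' 10; cat >>h.py <<'E'
def look(L):
    st(L); i=env.camera_info('wrist'); p,d=env.read_camera('wrist'); C=cloud(d,i)
    P=C.reshape(-1,3); Q=P[:,:2]-L; X=Q@U; Y=Q@V; Z=P[:,2]
    m=(abs(Y)<.006)&(Z>.042)&(Z<.0515)&(X>-.06); print('bar top X',np.percentile(X[m],[1,3,50,97,99]).round(4),'z',np.median(Z[m]).round(4)); return p,C
E
python3 -c "
from h import *
look(L2)"
```

```text
time_s: 10.45
tool_pos: [0.5431, 0.0075, 0.0297]
ee_rot: [0.0, 0.999, 0.041, -0.003]
wrist_force: [-4.8, -0.7, 2.2]
width: 0.0005
gripper_force: 2.9
lane xyz [-0.0294  0.0002  0.0297] yaw 0.0818 F lane [-4.8 -0.3  2.2] T [-0.08  1.27  0.01]
bar top X [-0.0196 -0.0179  0.0301  0.0666  0.082 ] z 0.0481
```

```bash
python3 -m inch '[[[-1,0.003,0,0,0],[-1,0.006,0,0,0],[-1,0.009,0,0,0],[-1,0.011,0,0,0],[-1,0.011,0,0,0],[-1,0.011,0,0,0]]]' 10; python3 -c "
from h import *
look(L2)"
```

```text
time_s: 11.1
tool_pos: [0.5524, 0.0082, 0.0294]
ee_rot: [0.001, 0.999, 0.041, -0.005]
wrist_force: [-8.3, -0.7, 5.0]
width: 0.0006
gripper_force: 4.5
lane xyz [-0.02    0.0001  0.0294] yaw 0.0818 F lane [-8.3 -0.   5. ] T [-0.11  1.83  0.04]
bar top X [-0.0102 -0.0083  0.0391  0.0751  0.0816] z 0.0481
```

```bash
python3 -m inch '[[[-1,0.002,0,0,0],[-1,0.004,0,0,0],[-1,0.005,0,0,0],[-1,0.006,0,0,0],[-1,0.006,0,0,0],[-1,0.006,0,0,0]]]' 10; python3 -c "
from h import *
look(L2)"
```

```text
time_s: 11.75
tool_pos: [0.5573, 0.0085, 0.0293]
ee_rot: [0.001, 0.999, 0.041, -0.006]
wrist_force: [-11.2, -0.8, 6.9]
width: 0.0008
gripper_force: 5.6
lane xyz [-0.0151  0.0001  0.0293] yaw 0.0818 F lane [-11.2   0.1   6.9] T [-0.12  2.32  0.01]
bar top X [-0.0052 -0.0034  0.0442  0.08    0.0816] z 0.0481
```

```bash
python3 -m inch '[[[-1,0.001,0,0,0],[-1,0.001,0,0,0],[-1,-0.005,0,0,0],[-1,-0.015,0,0,0],[-1,-0.03,0,0,0],[-1,-0.05,0,-0.02,0],[-1,-0.06,0,-0.05,0],[-1,-0.06,0,-0.05,0],[-1,-0.06,0,-0.05,0]]]' 10; python3 -c "
from h import *
p,C=look(L2); cv2.imwrite('pics/w6.png',cv2.resize(p[:230,130:380],None,fx=2,fy=2))"
```

```text
time_s: 12.7
tool_pos: [0.504, 0.0042, 0.0812]
ee_rot: [0.0, 0.999, 0.041, 0.002]
wrist_force: [-0.2, 0.4, -0.7]
width: 0.0003
gripper_force: 0.0
lane xyz [-0.0686  0.0001  0.0812] yaw 0.0816 F lane [-0.2  0.4 -0.7] T [ 0.02  0.03 -0.01]
bar top X [-0.0054 -0.0033  0.0397  0.0758  0.0772] z 0.0481
```

View pics/w6.png

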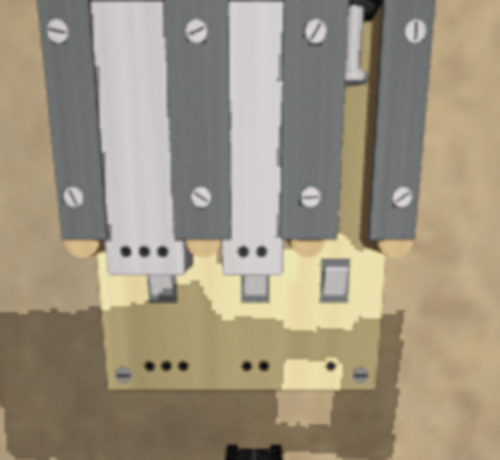

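Bars 2 and 3 now stand level at (252,270) and (145,272) with both catches visible behind them, so bar 2 is latched. Next is bar 1.

```bash
python3 -c "
from h import *
print(go((.5268,-.3382,.005),.244))"
```

```text
([-0.0048, 0.3431, 0.0755], np.float64(-0.1625))
```

```bash
python3 -m inch '[[[-0.5,0,0.03,-0.04,0],[-0.2,0,0.075,-0.04,0],[-0.1,0,0.12,-0.04,-0.03],[-0.1,0,0.165,-0.04,-0.06],[-0.1,0,0.21,-0.04,-0.09],[0.1,-0.003,0.255,-0.04,-0.12],[0.3,-0.005,0.3,-0.04,-0.15],[0.3,-0.005,0.343,-0.04,-0.1625],[0.3,-0.005,0.343,-0.04,-0.1625],[0.3,-0.005,0.343,-0.02,-0.1625],[0.3,-0.005,0.343,0.01,-0.1625],[0.3,-0.005,0.343,0.04,-0.1625],[0.3,-0.005,0.343,0.06,-0.1625],[0.3,-0.005,0.343,0.07,-0.1625],[0.3,-0.005,0.343,0.0755,-0.1625],[0.3,-0.005,0.343,0.0755,-0.1625],[0.3,-0.005,0.343,0.0755,-0.1625]]]'; python3 -c "
from h import *
print(go((.5268,-.3382,.005),.244))"
```

```text
time_s: 14.45
tool_pos: [0.5266, -0.3382, 0.0057]
ee_rot: [0.0, 0.993, 0.122, 0.001]
wrist_force: [0.4, -1.0, 0.8]
width: 0.0566
gripper_force: 0.0
([0.0002, 0.0, 0.0007], np.float64(0.0004))
```

```bash
python3 -m inch '[[[0.3,0,0,0,0],[-1,0,0,0,0],[-1,0,0,0,0],[-1,0,0,0,0],[-1,0,0,0,0],[-1,0,0,0,0],[-1,0,0,0,0],[-1,0,0,0,0],[-1,0,0,0,0],[-1,0,0,0,0]]]' 55; python3 -c "
from h import *
q=L1-.115*U; print(go((q[0],q[1],.1),Y_))"
```

```text
time_s: 15.45
tool_pos: [0.5258, -0.3382, 0.0049]
ee_rot: [0.0, 0.993, 0.122, 0.0]
wrist_force: [0.3, -1.2, 0.6]
width: 0.0156
gripper_force: 54.9
([0.0104, -0.3119, -0.0952], np.float64(0.1632))
```

```bash
python3 -m inch '[[[-1,0,0,-0.03,0],[-1,0,0,-0.07,0],[-1,0,-0.03,-0.095,0.02],[-1,0.002,-0.075,-0.095,0.05],[-1,0.004,-0.12,-0.095,0.08],[-1,0.006,-0.165,-0.095,0.1],[-1,0.008,-0.21,-0.095,0.12],[-1,0.01,-0.25,-0.095,0.14],[-1,0.01,-0.29,-0.095,0.163],[-1,0.01,-0.312,-0.095,0.163],[-1,0.01,-0.312,-0.095,0.163],[-1,0.01,-0.312,-0.095,0.163],[-1,0.01,-0.312,-0.095,0.163]]]'
python3 - <<'E'
from h import *
st(L1); t,R=tool()
i=env.camera_info('wrist'); p,d=env.read_camera('wrist'); C=cloud(d,i); cv2.imwrite('pics/w7.png',p[:300,100:400]); rackfit(C)
Q=(C-t)@R; m=(abs(Q[...,1])<.02)&(Q[...,0]>.02)&(Q[...,0]<.08)&(abs(Q[...,2]+.029)<.008); B=Q[m]
print('bar in tool y',np.percentile(B[:,1],[1,99]).round(4),'front',np.percentile(B[:,0],99).round(4),'z',[np.median(B[(B[:,0]>a)&(B[:,0]<a+.02),2]).round(4) for a in(.02,.04)])
print([(np.round(r['centre'],4),round(r['confidence'],2)) for r in env.tip_of('wrist','lane_1')])
for s in (-.0855,-.0165): q=L1+s*U; print(s,go((q[0],q[1],.02),Y_))
E
```

```text
time_s: 16.75
tool_pos: [0.4599, -0.0339, 0.0996]
ee_rot: [0.0, 0.999, 0.04, -0.0]
wrist_force: [1.0, -0.7, -3.9]
width: 0.0154
gripper_force: 54.9
lane xyz [-0.1157 -0.0008  0.0996] yaw 0.0796 F lane [ 0.9 -0.7 -3.9] T [ 0.    0.02 -0.01]
all c [0.5647 0.0152] wh [0.1092 0.122 ] yaw 0.0857
roof c [0.5878 0.0174] wh [0.0409 0.1222] yaw 0.0684
sill c [0.565  0.0151] wh [0.1091 0.1215] yaw 0.0796
bar in tool y [-0.0082  0.0074] front 0.0624 z [np.float64(-0.0292), np.float64(-0.0291)]
[(array([ 0.5751, -0.0243,  0.0173]), 0.83), (array([0.5751, 0.008 , 0.0176]), 0.69), (array([0.5704, 0.0496, 0.012 ]), 0.68)]
-0.0855 ([0.03, -0.0011, 0.0796], np.float64(-0.002))
-0.0165 ([0.099, -0.0012, 0.0796], np.float64(-0.002))
```

View pics/w7.png

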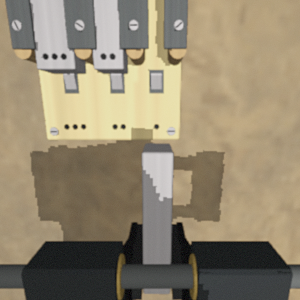

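Bar 1 is held straight at (157,190), lined up with the narrow lane, whose catch is at (156,80).

```bash
python3 -m inch '[[[-1,0.03,-0.001,0.04,-0.002],[-1,0.03,-0.001,0.07,-0.002],[-1,0.03,-0.001,0.0796,-0.002],[-1,0.03,-0.001,0.0796,-0.002],[-1,0.03,-0.001,0.0796,-0.002],[-1,0.036,-0.001,0.0796,-0.002],[-1,0.042,-0.001,0.0796,-0.002],[-1,0.048,-0.001,0.0796,-0.002],[-1,0.054,-0.001,0.0796,-0.002],[-1,0.06,-0.001,0.0796,-0.002],[-1,0.065,-0.001,0.0796,-0.002],[-1,0.068,-0.001,0.0796,-0.002],[-1,0.068,-0.001,0.0796,-0.002]]]'; python3 -c "
from h import *
st(L1)"
```

```text
time_s: 18.15
tool_pos: [0.5269, -0.0268, 0.0194]
ee_rot: [0.0, 0.999, 0.041, -0.001]
wrist_force: [-0.9, -2.0, -8.3]
width: 0.0155
gripper_force: 55.0
lane xyz [-0.0483  0.0008  0.0194] yaw 0.0828 F lane [-1.  -2.  -8.3] T [-0.39  0.58 -0.09]
```

```bash
python3 -m inch '[[[-1,0.003,0.0005,0,0],[-1,0.007,0.001,0,0],[-1,0.011,0.001,0,0],[-1,0.015,0.001,0,0],[-1,0.019,0.001,0,0],[-1,0.023,0.001,0,0],[-1,0.027,0.001,0,0],[-1,0.03,0.001,0,0],[-1,0.03,0.001,0,0],[-1,0.03,0.001,0,0]]]'; python3 -c "
from h import *
st(L1)"
```

```text
time_s: 19.15
tool_pos: [0.5589, -0.0246, 0.0207]
ee_rot: [-0.0, 0.999, 0.042, 0.001]
wrist_force: [-0.6, 0.1, -9.5]
width: 0.0156
gripper_force: 55.0
lane xyz [-0.0162  0.0004  0.0207] yaw 0.0834 F lane [-0.6  0.2 -9.5] T [-0.09  0.7  -0.03]
```

```bash
python3 -m inch '[[[-1,-0.002,0,0,0],[-0.5,-0.002,0,0,0],[-0.5,-0.002,0,0,0],[-0.5,-0.002,0,0,0],[-0.5,-0.015,0,0,0.002],[-0.5,-0.035,0,0,0.002],[-0.5,-0.05,0,-0.005,0.002],[-1,-0.052,0,-0.01,0.002],[-1,-0.052,0,-0.01,0.002],[-1,-0.052,0,-0.01,0.002],[-1,-0.052,0,-0.01,0.002],[-1,-0.052,0,-0.01,0.002]]]' 10; python3 -c "
from h import *
p,C=look(L1)"
```

```text
time_s: 20.35
tool_pos: [0.5065, -0.029, 0.0301]
ee_rot: [-0.0, 0.999, 0.041, 0.0]
wrist_force: [0.1, -0.7, -0.1]
width: 0.0007
gripper_force: 0.0
lane xyz [-0.0688  0.0002  0.0301] yaw 0.0814 F lane [-0.  -0.8 -0.1] T [0.01 0.05 0.04]
bar top X [-0.0592 -0.0586  0.0047  0.043   0.0445] z 0.0481
```

```bash
python3 -m inch '[[[-1,0.01,0,0,0],[-1,0.02,0,0,0],[-1,0.025,0,0,0],[-1,0.03,0,0,0],[-1,0.035,0,0,0],[-1,0.039,0,0,0],[-1,0.043,0,0,0],[-1,0.047,0,0,0],[-1,0.05,0,0,0],[-1,0.053,0,0,0],[-1,0.053,0,0,0],[-1,0.053,0,0,0]]]' 10; python3 -c "
from h import *
look(L1)"
```

```text
time_s: 21.6
tool_pos: [0.555, -0.0253, 0.0293]
ee_rot: [0.0, 0.999, 0.041, -0.004]
wrist_force: [-7.1, -0.8, 2.7]
width: 0.0008
gripper_force: 3.9
lane xyz [-0.0202  0.      0.0293] yaw 0.0811 F lane [-7.1 -0.2  2.7] T [-0.07  1.64  0.03]
bar top X [-0.0104 -0.0091  0.0384  0.0753  0.0818] z 0.0481
```

```bash
python3 -m inch '[[[-1,0.002,0,0,0],[-1,0.004,0,0,0],[-1,0.005,0,0,0],[-1,0.006,0,0,0],[-1,0.007,0,0,0],[-1,0.007,0,0,0],[-1,0.007,0,0,0]]]' 10; python3 -c "
from h import *
look(L1)"
```

```text
time_s: 22.35
tool_pos: [0.5605, -0.0249, 0.0292]
ee_rot: [0.001, 0.999, 0.041, -0.006]
wrist_force: [-10.7, -0.8, 5.3]
width: 0.0005
gripper_force: 5.3
lane xyz [-0.0146  0.      0.0292] yaw 0.0811 F lane [-10.7   0.    5.3] T [-0.11  2.28 -0.02]
bar top X [-0.0048 -0.0032  0.0439  0.08    0.0814] z 0.0481
```

```bash
python3 -m inch '[[[-1,0.001,0,0,0],[-1,0.001,0,0,0],[-1,-0.005,0,0,0],[-1,-0.015,0,0,0],[-1,-0.03,0,0,0],[-1,-0.05,0,-0.02,0],[-1,-0.06,0,-0.05,0],[-1,-0.06,0,-0.05,0],[-1,-0.06,0,-0.05,0],[-1,-0.06,0,-0.05,0]]]' 10; python3 -c "
from h import *
p,C=look(L1); look(L2); cv2.imwrite('pics/w8.png',cv2.resize(p[:230,130:380],None,fx=2,fy=2))"
```

```text
time_s: 23.4
tool_pos: [0.5062, -0.0291, 0.0798]
ee_rot: [-0.0, 0.999, 0.041, 0.0]
wrist_force: [-0.4, -0.7, -0.8]
width: 0.0006
gripper_force: 0.0
lane xyz [-0.0692  0.0001  0.0798] yaw 0.0813 F lane [-0.5 -0.7 -0.8] T [-0.04  0.08  0.02]
bar top X [-0.0052 -0.0032  0.039   0.0752  0.0765] z 0.0481
lane xyz [-0.0694 -0.0333  0.0795] yaw 0.0813 F lane [ 0.4 -0.3 -1.1] T [ 0.03  0.12 -0.07]
bar top X [-0.0054 -0.0033  0.0394  0.0748  0.0761] z 0.0481
```

View pics/w8.png

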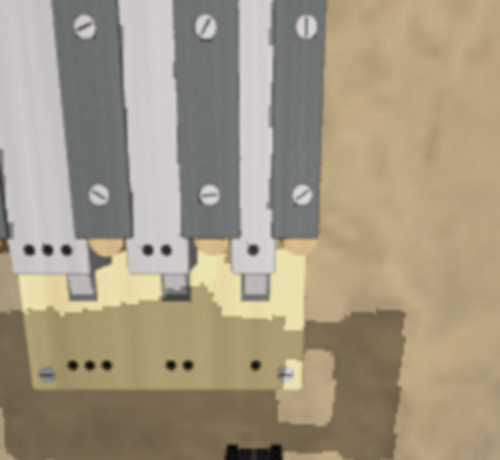

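All three bars stand level at row 272, with their catches visible behind them at (82,285), (176,285) and (256,285), and the gripper is clear of everything.

```bash
python3 -c "
from station import env
print(env.hand_in())"
```

```text
the job is handed in; nothing more can be done
None
```

Bars 1 and 2 are latched in their lanes level with bar 3, with no hard contact on the stops and the things round about untouched; the job was handed in at about 23 s, and the hand-in returned no verdict.

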